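# Lock the reel winder and press its splined spindle home

## Task

Get the reel winder ready: first take the long lock pin from its block and push it fully home through the bracket and the turntable's tab, and leave it there. Then take the square-post spindle from its stand, turn it until its splines mesh with the cross-shaped socket in the hub, and press it down against the spring until its collar sits flush on the hub. Finish while still holding it pressed down (it pops up if let go), and leave everything else on the bench where it is.

Things in the scene. Friction and masses are not known exactly. Their poses are not given: they have to be found in the camera images.
- winder: Fixed grey reel winder: round base 220 mm across, 12 mm high, with an arm reaching 165 mm out along its -x axis to a two-plate bracket. Origin on the bench under the hub axis, z up. On the base a dark round turntable 170 mm across, top at 32 mm; in its centre a round aluminium hub 60 mm across, top at 68 mm.
- lock_hole (a point): Centre of the vertical hole's mouth in the bracket's upper plate, 42 mm above the bench, 115 mm from the hub axis. Holes of upper plate (14 mm), turntable tab (14.5 mm) and lower plate (15 mm) lie in line; plates 8 mm thick, 2 mm apart; free depth 30 mm. Bracket 50 mm wide, closed by an 18 mm web on the side away from the hub, no higher than the plate.
- hub_mouth (a point): Centre of the hub's top face, 68 mm above the bench. The hub's socket is a cross of two slots, each 11.5 mm wide and 40 mm long, along this frame's x and y axes, 36 mm deep; z up. A sprung ejector (20 mm disc) in its middle starts 12 mm below the face. The turntable is held by a stiff detent spring (8 Nm/rad) and gives a little when twisted.
- ejector (a joint): Travel of the sprung ejector in the hub, m: 0 at rest, grows as it is pushed down, 0.014 with the spindle fully home (stop at 0.018). It pushes up with about 5 N at 0 and 10.5 N at 0.014, more than the spindle's weight.
- pin: Long steel lock pin (~100 g) upright in either hole of the pin block. Origin: centre of its lower end, z up. Shank 12 mm across, 28 mm long, lowest 4 mm tapered; collar 28 mm across, 4 mm thick; then a round grip 20 mm across from 32 to 72 mm above the origin. Fully home its collar sits on the bracket's upper plate (origin 28 mm below lock_hole).
- spindle: Aluminium spindle (~200 g) upright in either well of the stand. Origin: centre of its foot, z up. Foot: cross of four splines along x and y, 36 mm across, 9 mm wide, 26 mm long, lowest 3 mm tapered to 31 by 5; round 54 mm collar from 26 to 32 mm; square post 24 by 24 mm, sides along x and y, from 32 to 92 mm. Any quarter turn fits. Fully home: collar on the hub, origin 26 mm below hub_mouth.
- stand: Fixed plywood block 75 by 180 by 30 mm with two round wells of 40 mm, 50 mm either side of its centre along y; spindles hang in them by their collars. Origin at the centre of its underside.
- pin_block: Fixed plywood block 60 by 140 by 30 mm with two round holes of 15 mm, 40 mm either side of its centre along y; pins hang in them by their collars. Origin at the centre of its underside.
- round_spindle: Bystander: plain spindle with a round 20 mm post, 77 mm tall overall, no splines, in the stand's other well. Origin at its foot.
- stub_pin: Bystander: short pin with a 14 mm head standing 18 mm above the pin block's top, in its other hole. Origin at its lower end.
- tape_roll: Bystander: roll 100 mm across, 48 mm high, lying flat. Origin at the centre of its underside.
- small_roll: Bystander: clear tape roll 52 mm across, 20 mm high, lying flat. Origin at the centre of its underside.
- shoe_carton: Bystander: brown carton 100 by 160 by 70 mm. Origin at the centre of its underside.
- flat_carton: Bystander: white carton 70 by 120 by 35 mm. Origin at the centre of its underside.
- screwdriver: Bystander: screwdriver with a black handle, lying near the robot. Origin under its middle.
- jar: Bystander: small grey jar 50 mm across, 65 mm high. Origin at the centre of its underside.
- turntable (a joint): Turn of the turntable from its locking place, rad, anticlockwise positive from above; 0 at the start, range +-0.12.
Mind the look-alikes: they are no part of the job. Leave any orange look-alike of the pin alone.

How it is judged:
By the outcome, as a careful person would: the job done as asked, in the order asked, and still so for the second after the job is handed in, while the arm keeps its last pose, push and grip.
It also fails if it takes over 59 s, if anything falls off the work surface, if the arm or the gripper's body presses on something with over 40 N, if the wrist force passes 120 N, or if a joint passes its speed limit or range.

## Robot

A 6-joint arm with a two-finger parallel gripper is mounted at the origin on the work surface. World frame = base frame: x ahead of the robot, y to its left, z up, the work surface at z = 0. Lengths are in m, angles in rad, forces in N, time in s.
With the tool pointing down it reaches from about 0.25 to 0.775 m from the base axis. Payload 4 kg.
Tool frame: the origin (TCP) lies on the centre line of the jaws, within the pads' length; the fingertips stand 8 mm ahead of it and the grasp point (between the pads) lies 11 mm behind it; z points along the fingers, y is the direction in which the jaws open and shut (so a half turn about z gives the same grasp; the last joint's range is limited). The gripper opens to 94 mm and grips with 3 to 60 N. Pads are 16 mm wide; open, the fingers measure 119 mm over their backs; the gripper's body (75 mm by 177 mm) begins 78 mm behind the grasp point.
Start: joints at [1.172, 0.087, 1.371, -0, 1.684, -0.103], TCP at [0.16, 0.526, 0.214] pointing down, gripper open.
Joint ranges: [-3.1, 3.1], [-0.76, 2.03], [0.27, 2.55], [-1.08, 4.22], [0.17, 2.65], [-2.57, 2.57]. Speed limits (rad/s): [2.79, 2.79, 3.14, 3.14, 3.14, 3.14].

## Interface

Orientations are given as [roll, pitch, yaw] about the fixed x, y, z axes, in that order (R = Rz(yaw) Ry(pitch) Rx(roll)).
In Python, from bench import * gives the robot as it stands.
- The arm moves only by the tool step_arm, never from a script. Its argument "steps" is a list of rows, each an object of numbers: "jaw": the opening, from 0 (shut) to 1 (fully open); "tx", "ty", "tz": the shift along the tool's x, y, z in m; "ax", "ay", "az": the turn, a rotation vector about the tool's x, y, z in rad. In form: [{"jaw": .., "tx": .., "ty": .., "tz": .., "ax": .., "ay": .., "az": ..}, ...]. A call has 1 to 8 rows; each row is the pose to reach, as a shift and turn from the pose measured when the call began, along the tool's axes at that moment; what a row does not reach only later rows make up. A row lasts 1/10 s, in which the tool goes at most 50 mm and 8.59 degrees, less where a joint would pass 70% of its speed; a pose out of reach is approached as far as the arm can. A call with a gripper value outside its range is refused whole. The fingers move at their own pace and stop on an object; the grip force is fixed at half the most. Time passes only in rows, so rows that repeat a pose let the fingers close. It gives the time, the measured TCP pose, the force and the opening at its end, in the units of the state.
- get_obs(): the state, without advancing time (a new reading comes with each control period).
- snapshot(name): name is "scene" or "top" or "wrist"; returns (picture, depth): 480x640x3 uint8, red, green, blue; 480x640 float32, m along the optical axis (not along the pixel's ray), 0 where there is no reading.
- camera_model(name): a dict with "intrinsics" (3x3 intrinsics, pixels), "origin" and "orientation" of the camera in the world. Camera axes: x right, y down, z forward; pixel columns grow to the right and rows downward; lengths in m; the calibration is good to about 2 mm. A picture is of the moment at which its call begins: read the wrist's pose just before it. camera_model takes no time and is no camera call; for the wrist camera it gives the pose at the moment of the call.
- close_job(): hands the job in, once; it reports no verdict.
Trained networks look in the newest picture that a camera, given by its name, has taken for a name from the list of things; names that differ only in an ending like _2 or _b are one class to them, and where a whole thing is asked for, a point or a joint stands for the part that bears it (a point fixed in the world has none). Each returns a list of dicts, best first, with "confidence" (0 to 1); they miss things now and then, are a little off and sometimes report something else, mostly with a low value. They report only what shows in the picture. A call takes as long as a camera call. They do not tell look-alikes from the thing itself.
- silhouettes(camera, query): "pixels" (480x640 bool, what is visible of it) and "rect" ([left, top, right, bottom] in pixels, round what is visible of it).
The state is a dict: "time": time; "joint_positions": joint angles; "qvel": joint speeds; "joint_torque": joint torques, N m; "tool_pos": TCP position; "ee_rot": TCP orientation; "wrist_force": force on the tool from outside, world axes, zero at the start; "wrist_torque": the same for the moment, N m; "width": finger opening in m.
Only numpy, scipy, OpenCV 4.12 (cv2) and the standard library are available. Lean on these libraries where they do the work, as an engineer would, in place of code of your own. Each camera call takes 0.05 s, during which the arm holds its last target. There are 200 camera calls.

## Working session

There is one attempt and no reset: what is moved stays moved. The work goes in short steps, Python scripts to look and compute and a tool call to move; the robot and the scene stay as the last step left them, time stands still between calls to the robot, and variables do not carry over. Pictures are saved under pics/ and viewed, about 8 in all and at most 12, crops included, and the job is handed in when it is done.

Besides the shell and the picture viewer there is one more tool, called as name(argument=value, ...), one argument or row to a line, values as JSON. step_arm: Moves the arm, as the interface text tells. Its arguments: {"type":"object","properties":{"steps":{"type":"array"}},"required":["steps"]}

```bash
mkdir -p pics; cat > h.py <<'E'
from bench import *
import numpy as np, cv2
def save(n,im,crop=None,scale=1):
    if crop: l,t,r,b=crop; im=im[t:b,l:r]
    cv2.imwrite('pics/'+n+'.png',cv2.cvtColor(cv2.resize(im,None,fx=scale,fy=scale,interpolation=cv2.INTER_CUBIC),cv2.COLOR_RGB2BGR))
def cloud(cam,d,m):
    K=np.array(m['intrinsics']);v,u=np.mgrid[:480,:640]
    p=np.stack([(u-K[0,2])/K[0,0]*d,(v-K[1,2])/K[1,1]*d,d],-1)
    R=np.array(m['orientation'])
    if R.shape!=(3,3):
        from scipy.spatial.transform import Rotation as Ro
        R=Ro.from_euler('xyz',R).as_matrix() if R.size==3 else Ro.from_quat(R).as_matrix()
    return p@R.T+np.array(m['origin'])
def toplane(m,u,v,z):
    from scipy.spatial.transform import Rotation as Ro
    K=np.array(m['intrinsics']);R=np.array(m['orientation'])
    if R.shape!=(3,3): R=Ro.from_euler('xyz',R).as_matrix()
    d=R@np.linalg.inv(K)@np.array([u,v,1.]);o=np.array(m['origin'])
    return o+d*(z-o[2])/d[2]
E
python3 - <<'E'
from h import *
print(get_obs())
ims=[]
for c in ['top','scene']:
    m=camera_model(c);print(c,m)
    im,d=snapshot(c);np.savez(c,im=im,d=d);ims.append(im)
    P=cloud(c,d,m)
    for q in ['pin','spindle','stand','pin_block','winder','round_spindle','stub_pin','turntable']:
        for r in silhouettes(c,q)[:3]:
            p=P[r['pixels']&(d>0)]
            print(c,q,round(r['confidence'],2),np.round(r['rect']),np.round(np.median(p,0),3),np.round(p.min(0),3),np.round(p.max(0),3)) if len(p) else 0
save('top',ims[0]);save('scene',ims[1])
E
```

```text
{'time': 0.0, 'joint_positions': array([ 1.17185704e+00,  8.79717251e-02,  1.37223625e+00, -4.98874491e-06,
        1.68359592e+00, -1.03077289e-01]), 'qvel': array([-0.00020048,  0.0001397 ,  0.00065833,  0.00026232,  0.00301893,
        0.00095374]), 'joint_torque': array([-3.95752677e-04, -3.40180492e+01, -3.02425575e+01,  7.15550361e-02,
        3.29805573e-02, -1.88738222e-04]), 'tool_pos': array([0.16014913, 0.52561756, 0.21230415]), 'ee_rot': array([-3.13939263e+00, -2.22593808e-04,  2.84572985e+00]), 'wrist_force': array([ 0.96626622,  0.1144409 , -0.35443092]), 'wrist_torque': array([ 0.01261849, -0.00598694,  0.00203263]), 'width': 0.09378251934186527}
top {'intrinsics': array([[481.10726786,   0.        , 317.42314885],
       [  0.        , 481.10726786, 237.26331011],
       [  0.        ,   0.        ,   1.        ]]), 'origin': array([ 0.39368431, -0.00601835,  1.20416704]), 'orientation': array([-3.01558734e+00,  1.41689035e-04, -1.59164511e+00])}
top pin 0.63 [428. 284. 438. 298.] [ 0.409 -0.278  0.066] [ 0.4   -0.289  0.03 ] [ 0.42  -0.274  0.076]
top pin 0.55 [450.
[... 1779 characters left out ...]
724 0.271 0.034] [ 0.645  0.196 -0.003] [0.815 0.386 0.129]
scene pin_block 0.59 [129. 288. 210. 338.] [ 0.523 -0.316  0.03 ] [ 0.425 -0.392 -0.002] [ 0.561 -0.235  0.06 ]
scene winder 0.98 [276. 215. 384. 302.] [0.591 0.013 0.031] [ 0.361 -0.072 -0.003] [0.681 0.156 0.071]
scene winder 0.63 [384. 184. 452. 235.] [0.566 0.297 0.028] [ 0.489  0.221 -0.001] [0.6   0.426 0.093]
scene round_spindle 0.85 [422. 177. 441. 198.] [0.538 0.361 0.037] [0.502 0.34  0.029] [0.559 0.4   0.082]
scene stub_pin 0.31 [132. 288. 208. 336.] [ 0.523 -0.317  0.03 ] [ 0.427 -0.391 -0.001] [ 0.561 -0.233  0.06 ]
scene turntable 0.9 [300. 230. 375. 281.] [0.588 0.024 0.033] [ 0.479 -0.048  0.012] [0.657 0.121 0.071]
```

View pics/top.png

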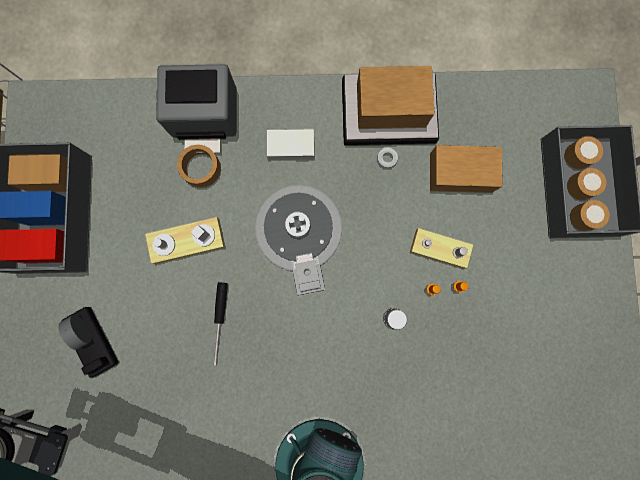

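```bash
python3 - <<'E'
from h import *
a=np.load('scene.npz');b=np.load('top.npz')
x=cv2.resize(a['im'][240:350,100:230],(520,440),interpolation=cv2.INTER_CUBIC)
save('sc',x)
E
```

```text
(no output)
```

View pics/sc.png

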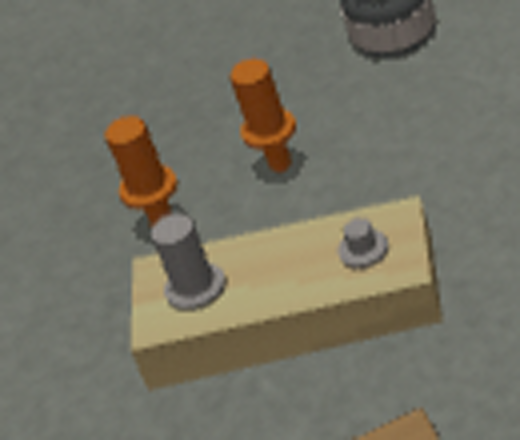

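Top view: the grey pin is at (460,252) in the pin block, with the stub at (427,243). The orange look-alikes stand free at (433,289) and (460,286). The square spindle is at (203,235), the round one at (163,244), the hub at (297,224) and the lock hole at about (306,272). The tall grey pin in the block fits the description, and the enlarged scene crop confirms it.

```bash
python3 - <<'E'
from h import *
for c in ['top','scene']:
    a=np.load(c+'.npz');d=a['d'];P=cloud(c,d,camera_model(c))
    def sel(cx,cy,r,z0,z1):
        k=(np.hypot(P[...,0]-cx,P[...,1]-cy)<r)&(P[...,2]>z0)&(P[...,2]<z1)&(d>0);return P[k]
    for n,args in dict(pintop=(.497,-.35,.03,.070,.085),hub=(.568,.04,.05,.062,.076),sptop=(.553,.27,.05,.086,.105)).items():
        p=sel(*args)
        if len(p)<3: print(c,n,len(p));continue
        r=cv2.minAreaRect(((p[:,:2])*1000).astype(np.float32))
        print(c,n,len(p),p.mean(0).round(4),np.median(p[:,2]).round(4),r)
    p=sel(.57,.04,.19,.037,.046); p=p[(p[:,0]<.475)]
    r=cv2.minAreaRect((p[:,:2]*1000).astype(np.float32));print(c,'bracket',len(p),r,p.mean(0))
E
```

```text
top pintop 56 [ 0.4976 -0.3519  0.074 ] 0.0737 ((498.0700378417969, -352.2662048339844), (19.78467559814453, 16.847412109375), 87.07927703857422)
top hub 351 [0.5703 0.0392 0.0676] 0.0676 ((570.8008422851562, 39.41533279418945), (57.711727142333984, 58.11923599243164), 89.5679702758789)
top sptop 116 [0.5528 0.2698 0.0948] 0.0951 ((552.9926147460938, 270.7741394042969), (23.986597061157227, 23.943241119384766), 46.80390167236328)
top bracket 478 ((447.2664794921875, 17.015336990356445), (64.41851043701172, 49.79904556274414), 10.169804573059082) [0.44465409 0.01723255 0.04158342]
scene pintop 80 [ 0.4992 -0.3536  0.0741] 0.0742 ((498.26214599609375, -353.3543701171875), (18.200511932373047, 18.202478408813477), 61.65975570678711)
scene hub 373 [0.5735 0.0358 0.0674] 0.0677 ((571.6259765625, 37.17216873168945), (58.11259841918945, 59.8310432434082), 53.142982482910156)
scene sptop 94 [0.5561 0.2668 0.0938] 0.0948 ((553.7265625, 269.0043029785156), (23.422090530395508, 27.661218643188477), 46.94942092895508)
scene bracket 348 ((444.6134338378906, 14.782466888427734), (63.91400146484375, 53.397682189941406), 8.3701171875) [0.44524687 0.0144518  0.04215319]
```

step_arm(
  steps=[
    {"jaw": 0.5, "tx": -0.58, "ty": -0.742},
    {"jaw": 0.5, "tx": -0.58, "ty": -0.742},
    {"jaw": 0.5, "tx": -0.58, "ty": -0.742},
    {"jaw": 0.5, "tx": -0.58, "ty": -0.742},
    {"jaw": 0.5, "tx": -0.58, "ty": -0.742},
    {"jaw": 0.5, "tx": -0.58, "ty": -0.742},
    {"jaw": 0.5, "tx": -0.58, "ty": -0.742},
    {"jaw": 0.5, "tx": -0.58, "ty": -0.742},
  ],
)

```text
invalid input
```

step_arm(
  steps=[
    {"jaw": 0.5, "tx": -0.58, "ty": -0.742, "tz": 0, "ax": 0, "ay": 0, "az": 0},
    {"jaw": 0.5, "tx": -0.58, "ty": -0.742, "tz": 0, "ax": 0, "ay": 0, "az": 0},
    {"jaw": 0.5, "tx": -0.58, "ty": -0.742, "tz": 0, "ax": 0, "ay": 0, "az": 0},
    {"jaw": 0.5, "tx": -0.58, "ty": -0.742, "tz": 0, "ax": 0, "ay": 0, "az": 0},
    {"jaw": 0.5, "tx": -0.58, "ty": -0.742, "tz": 0, "ax": 0, "ay": 0, "az": 0},
    {"jaw": 0.5, "tx": -0.58, "ty": -0.742, "tz": 0, "ax": 0, "ay": 0, "az": 0},
    {"jaw": 0.5, "tx": -0.58, "ty": -0.742, "tz": 0, "ax": 0, "ay": 0, "az": 0},
    {"jaw": 0.5, "tx": -0.58, "ty": -0.742, "tz": 0, "ax": 0, "ay": 0, "az": 0},
  ],
)

```text
time: 1.7
tool_pos: [0.3043, 0.1511, 0.2138]
ee_rot: [3.14, 0.002, 2.847]
wrist_force: [1.5, 1.1, -0.6]
width: 0.0469
```

step_arm(
  steps=[
    {"jaw": 0.5, "tx": -0.332, "ty": -0.425, "tz": 0, "ax": 0, "ay": 0, "az": 0},
    {"jaw": 0.5, "tx": -0.332, "ty": -0.425, "tz": 0, "ax": 0, "ay": 0, "az": 0},
    {"jaw": 0.5, "tx": -0.332, "ty": -0.425, "tz": 0, "ax": 0, "ay": 0, "az": 0},
    {"jaw": 0.5, "tx": -0.332, "ty": -0.425, "tz": 0, "ax": 0, "ay": 0, "az": 0},
    {"jaw": 0.5, "tx": -0.332, "ty": -0.425, "tz": 0, "ax": 0, "ay": 0, "az": 0},
    {"jaw": 0.5, "tx": -0.332, "ty": -0.425, "tz": 0, "ax": 0, "ay": 0, "az": 0},
    {"jaw": 0.5, "tx": -0.332, "ty": -0.425, "tz": 0, "ax": 0, "ay": 0, "az": 0},
    {"jaw": 0.5, "tx": -0.332, "ty": -0.425, "tz": 0, "ax": 0, "ay": 0, "az": 0},
  ],
)

```text
time: 2.5
tool_pos: [0.4481, -0.2227, 0.2139]
ee_rot: [3.14, 0.002, 2.846]
wrist_force: [0.5, 0.5, 0.3]
width: 0.0469
```

step_arm(
  steps=[
    {"jaw": 0.5, "tx": -0.092, "ty": -0.117, "tz": 0, "ax": 0, "ay": 0, "az": 0},
    {"jaw": 0.5, "tx": -0.092, "ty": -0.117, "tz": 0, "ax": 0, "ay": 0, "az": 0},
    {"jaw": 0.5, "tx": -0.092, "ty": -0.117, "tz": 0, "ax": 0, "ay": 0, "az": 0},
    {"jaw": 0.5, "tx": -0.092, "ty": -0.117, "tz": 0, "ax": 0, "ay": 0, "az": 0},
  ],
)

```text
time: 2.9
tool_pos: [0.5023, -0.3664, 0.2097]
ee_rot: [3.14, -0.002, 2.841]
wrist_force: [-0.5, 0.3, 0.4]
width: 0.0469
```

```bash
cat >> h.py <<'E'
def shift(p,o):
    "tool-frame shift from obs o to world point p"
    from scipy.spatial.transform import Rotation as Ro
    return (Ro.from_euler('xyz',o['ee_rot']).as_matrix().T@(np.array(p)-o['tool_pos'])).round(4)
def look(n,view=True,**k):
    o=get_obs();m=camera_model('wrist');im,d=snapshot('wrist')
    np.savez('w_'+n,im=im,d=d)
    if view: save(n,im,**k)
    return o,m,im,d,cloud('wrist',d,m)
def near(P,d,cx,cy,r,z0,z1):
    return P[(np.hypot(P[...,0]-cx,P[...,1]-cy)<r)&(P[...,2]>z0)&(P[...,2]<z1)&(d>0)]
E
python3 - <<'E'
from h import *
o,m,im,d,P=look('w1',scale=.8)
print(o['tool_pos'],o['ee_rot'],m['origin'],m['orientation'])
p=near(P,d,.498,-.353,.03,.069,.082);print(len(p));
if len(p)>5: print(p.mean(0),np.median(p[:,2]),cv2.minEnclosingCircle((p[:,:2]*1000).astype(np.float32)))
print(shift([.498,-.353,.046],o))
E
```

```text
[ 0.50228892 -0.36643827  0.20966736] [ 3.13985420e+00 -2.03571075e-03  2.84117514e+00] [ 0.42804164 -0.34363163  0.37957484] [ 2.87224428e+00 -2.40662526e-03  1.26904840e+00]
433
[ 0.49555549 -0.35114174  0.0722673 ] 0.07233527743548013 ((496.0580749511719, -351.19671630859375), 9.871784210205078)
[0.0077 0.0113 0.1637]
```

View pics/w1.png

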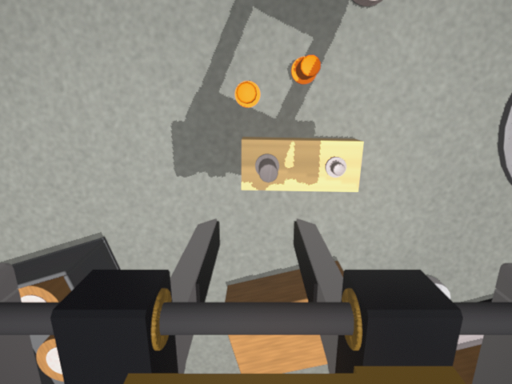

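The wrist view (12° away from the scene) shows the pin at (267,168) and the stub at (336,167). The orange ones are outside the block. The three estimates of the pin agree within 2 mm, so I go down.

step_arm(
  steps=[
    {"jaw": 0.5, "tx": 0.009, "ty": 0.012, "tz": 0.05, "ax": 0, "ay": 0, "az": 0},
    {"jaw": 0.5, "tx": 0.009, "ty": 0.012, "tz": 0.09, "ax": 0, "ay": 0, "az": 0},
    {"jaw": 0.5, "tx": 0.009, "ty": 0.012, "tz": 0.1, "ax": 0, "ay": 0, "az": 0},
    {"jaw": 0.5, "tx": 0.009, "ty": 0.012, "tz": 0.1, "ax": 0, "ay": 0, "az": 0},
  ],
)

```text
time: 3.35
tool_pos: [0.4957, -0.3476, 0.1097]
ee_rot: [3.137, -0.005, 2.844]
wrist_force: [-0.5, -0.2, 1.3]
width: 0.0473
```

```bash
python3 - <<'E'
from h import *
o=get_obs();print(o['tool_pos'],o['ee_rot'],shift([.497,-.352,.047],o))
E
```

```text
[ 0.49571891 -0.34757889  0.10966554] [ 3.13690736 -0.00536315  2.84372547] [-0.0029 -0.0041  0.0626]
```

step_arm(
  steps=[
    {"jaw": 0.5, "tx": -0.0025, "ty": -0.004, "tz": 0.02, "ax": 0, "ay": 0, "az": 0},
    {"jaw": 0.5, "tx": -0.0025, "ty": -0.004, "tz": 0.04, "ax": 0, "ay": 0, "az": 0},
    {"jaw": 0.5, "tx": -0.0025, "ty": -0.004, "tz": 0.06, "ax": 0, "ay": 0, "az": 0},
    {"jaw": 0.5, "tx": -0.0025, "ty": -0.004, "tz": 0.062, "ax": 0, "ay": 0, "az": 0},
    {"jaw": 0.5, "tx": -0.0025, "ty": -0.004, "tz": 0.062, "ax": 0, "ay": 0, "az": 0},
  ],
)

```text
time: 3.85
tool_pos: [0.4978, -0.3524, 0.0502]
ee_rot: [3.138, -0.002, 2.844]
wrist_force: [0.1, 0.2, 0.3]
width: 0.0469
```

step_arm(
  steps=[
    {"jaw": 0.1, "tx": 0, "ty": 0, "tz": 0, "ax": 0, "ay": 0, "az": 0},
    {"jaw": 0.1, "tx": 0, "ty": 0, "tz": 0, "ax": 0, "ay": 0, "az": 0},
    {"jaw": 0.1, "tx": 0, "ty": 0, "tz": 0, "ax": 0, "ay": 0, "az": 0},
    {"jaw": 0.1, "tx": 0, "ty": 0, "tz": 0, "ax": 0, "ay": 0, "az": 0},
    {"jaw": 0.1, "tx": 0, "ty": 0, "tz": 0, "ax": 0, "ay": 0, "az": 0},
  ],
)

```text
time: 4.35
tool_pos: [0.4982, -0.3526, 0.0511]
ee_rot: [3.139, -0.001, 2.844]
wrist_force: [-0.1, 0.4, 2.3]
width: 0.0196
```

step_arm(
  steps=[
    {"jaw": 0.1, "tx": 0, "ty": 0, "tz": -0.03, "ax": 0, "ay": 0, "az": 0},
    {"jaw": 0.1, "tx": 0, "ty": 0, "tz": -0.07, "ax": 0, "ay": 0, "az": 0},
    {"jaw": 0.1, "tx": 0, "ty": 0, "tz": -0.11, "ax": 0, "ay": 0, "az": 0},
    {"jaw": 0.1, "tx": 0, "ty": 0, "tz": -0.15, "ax": 0, "ay": 0, "az": 0},
    {"jaw": 0.1, "tx": 0, "ty": 0, "tz": -0.15, "ax": 0, "ay": 0, "az": 0},
  ],
)

```text
time: 4.85
tool_pos: [0.5005, -0.3551, 0.2086]
ee_rot: [-3.139, 0.011, 2.844]
wrist_force: [0.7, -1.1, -0.1]
width: 0.0195
```

step_arm(
  steps=[
    {"jaw": 0.1, "tx": 0.107, "ty": 0.343, "tz": 0, "ax": 0, "ay": 0, "az": 0},
    {"jaw": 0.1, "tx": 0.107, "ty": 0.343, "tz": 0, "ax": 0, "ay": 0, "az": 0},
    {"jaw": 0.1, "tx": 0.107, "ty": 0.343, "tz": 0, "ax": 0, "ay": 0, "az": 0},
    {"jaw": 0.1, "tx": 0.107, "ty": 0.343, "tz": 0, "ax": 0, "ay": 0, "az": 0},
    {"jaw": 0.1, "tx": 0.107, "ty": 0.343, "tz": 0, "ax": 0, "ay": 0, "az": 0},
    {"jaw": 0.1, "tx": 0.107, "ty": 0.343, "tz": 0, "ax": 0, "ay": 0, "az": 0},
    {"jaw": 0.1, "tx": 0.107, "ty": 0.343, "tz": 0, "ax": 0, "ay": 0, "az": 0},
    {"jaw": 0.1, "tx": 0.107, "ty": 0.343, "tz": 0, "ax": 0, "ay": 0, "az": 0},
  ],
)

```text
time: 5.65
tool_pos: [0.4976, 0.0091, 0.205]
ee_rot: [-3.141, 0.008, 2.851]
wrist_force: [0.1, -0.5, -1.3]
width: 0.0194
```

step_arm(
  steps=[
    {"jaw": 0.1, "tx": 0, "ty": 0, "tz": 0, "ax": 0, "ay": 0, "az": 0},
    {"jaw": 0.1, "tx": 0, "ty": 0, "tz": 0, "ax": 0, "ay": 0, "az": 0},
  ],
)

```text
time: 5.85
tool_pos: [0.4971, 0.0086, 0.2036]
ee_rot: [-3.14, 0.006, 2.851]
wrist_force: [0.6, -0.4, -0.3]
width: 0.0195
```

```bash
python3 - <<'E'
from h import *
o,m,im,d,P=look('w2')
print(o['tool_pos'],o['ee_rot'],o['width'])
p=near(P,d,.45,.018,.07,.036,.047)
print(len(p),np.median(p[:,2]),cv2.minAreaRect((p[:,:2]*1000).astype(np.float32)))
# held pin: points below the fingers
q=near(P,d,*o['tool_pos'][:2],.02,.13,.19);print(len(q),q.mean(0) if len(q) else 0)
E
```

```text
[0.49706825 0.00864724 0.20361844] [-3.13983888  0.00572291  2.85077717] 0.01951158098499689
4423 0.04047480291014516 ((447.89825439453125, 18.642484664916992), (68.00194549560547, 50.07793426513672), 9.877167701721191)
676 [0.48645486 0.01191483 0.18496742]
```

View pics/w2.png

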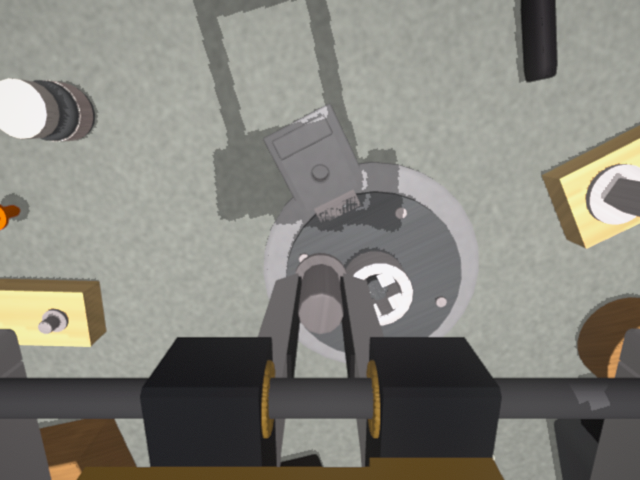

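```bash
cat > a.py <<'E'
from h import *
import sys
a=np.load('w_w2.npz');im=a['im'];d=a['d'];g=cv2.cvtColor(im,cv2.COLOR_RGB2GRAY)
o=get_obs();m=camera_model('wrist');P=cloud('w',d,m)
k=np.zeros_like(g);k[160:185,306:336]=1
t=(g<75)&(k>0)
v,u=np.nonzero(t);print(len(u),u.mean(),v.mean(),np.percentile(g[160:185,306:336],[2,20,50,90]))
print('hole',toplane(m,u.mean(),v.mean(),.042))
tp=o['tool_pos'];z=tp[2]+.023
q=near(P,d,*tp[:2],.03,z-.004,z+.006);print('pintop',len(q),q.mean(0),cv2.minEnclosingCircle((q[:,:2]*1000).astype(np.float32)))
zc=tp[2]-.049+.032
q=near(P,d,*tp[:2],.03,zc-.005,zc+.004);print('collar',zc,len(q),q[:,2].mean(),cv2.minEnclosingCircle((q[:,:2]*1000).astype(np.float32)))
hub=near(P,d,.571,.039,.04,.062,.076);print('hub',len(hub),cv2.minAreaRect((hub[:,:2]*1000).astype(np.float32)))
save('c2',im,crop=(270,110,440,350),scale=2.5)
E
python3 a.py
```

```text
0 nan nan [ 91. 117. 128. 130.]
hole [nan nan nan]
pintop 2204 [0.49263805 0.00965106 0.22610707] ((488.56494140625, 10.814769744873047), 21.841901779174805)
collar 0.18695397552803886 672 0.18553686126410637 ((491.6087646484375, 9.549322128295898), 13.385366439819336)
hub 1637 ((568.1231079101562, 47.70758819580078), (59.52911376953125, 41.96637725830078), 13.486295700073242)a.py:7: RuntimeWarning: Mean of empty slice.
  v,u=np.nonzero(t);print(len(u),u.mean(),v.mean(),np.percentile(g[160:185,306:336],[2,20,50,90]))
  ret = ret.dtype.type(ret / rcount)
a.py:8: RuntimeWarning: Mean of empty slice.
  print('hole',toplane(m,u.mean(),v.mean(),.042))
```

View pics/c2.png

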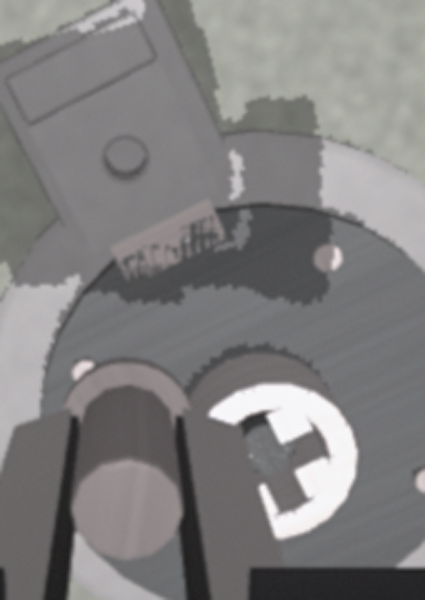

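```bash
python3 - <<'E'
from h import *
a=np.load('w_w2.npz');d=a['d'];g=cv2.cvtColor(a['im'],cv2.COLOR_RGB2GRAY)
o=get_obs();m=camera_model('wrist');P=cloud('w',d,m);tp=o['tool_pos']
h=toplane(m,320.4,172,.042);print('hole',h,'r px14mm',np.linalg.norm(toplane(m,320.4+8.8,172,.042)-toplane(m,320.4-8.8,172,.042)))
print('hole depth z',P[172,305],P[172,336])
t=toplane(m,320.8,314,tp[2]+.023);print('top',t,'tcp',tp)
c=toplane(m,270+128/2.5,110+358/2.5,tp[2]-.017);print('collar front edge',c)
for n,p in (('top',t),):
    print('tool frame',n,shift(p,o)); print('collar edge tool frame',shift(c,o))
print('hole shift',shift(h,o))
E
```

```text
hole [0.45581436 0.02048913 0.042     ] r px14mm 0.015188272915501814
hole depth z [0.45219496 0.00759424 0.03956225] [0.45984274 0.03338388 0.04081366]
top [0.49392714 0.00934492 0.22695398] tcp [0.49729465 0.00798429 0.20395398]
collar front edge [0.48067683 0.01355961 0.18695398]
tool frame top [ 0.0035  0.0003 -0.023 ]
collar edge tool frame [0.0176 0.0006 0.0169]
hole shift [0.0444 0.0003 0.1617]
```

step_arm(
  steps=[
    {"jaw": 0.1, "tx": 0.041, "ty": 0, "tz": 0.03, "ax": 0, "ay": 0, "az": 0},
    {"jaw": 0.1, "tx": 0.041, "ty": 0, "tz": 0.07, "ax": 0, "ay": 0, "az": 0},
    {"jaw": 0.1, "tx": 0.041, "ty": 0, "tz": 0.1, "ax": 0, "ay": 0, "az": 0},
    {"jaw": 0.1, "tx": 0.041, "ty": 0, "tz": 0.102, "ax": 0, "ay": 0, "az": 0},
    {"jaw": 0.1, "tx": 0.041, "ty": 0, "tz": 0.102, "ax": 0, "ay": 0, "az": 0},
  ],
)

```text
time: 6.4
tool_pos: [0.4585, 0.0182, 0.1015]
ee_rot: [-3.139, 0.005, 2.847]
wrist_force: [0.1, -0.7, -0.9]
width: 0.0193
```

```bash
python3 - <<'E'
from h import *
o,m,im,d,P=look('w3',crop=(220,110,420,350),scale=2.5)
print(o['tool_pos'],o['ee_rot'],o['width'],o['wrist_force'],shift([.458,.0193,.09],o))
E
```

```text
[0.45847188 0.01816087 0.10148955] [-3.13921104  0.00504808  2.84722843] 0.01926399268464842 [ 0.13985576 -0.71374287 -0.94828093] [0.0008 0.001  0.0115]
```

View pics/w3.png

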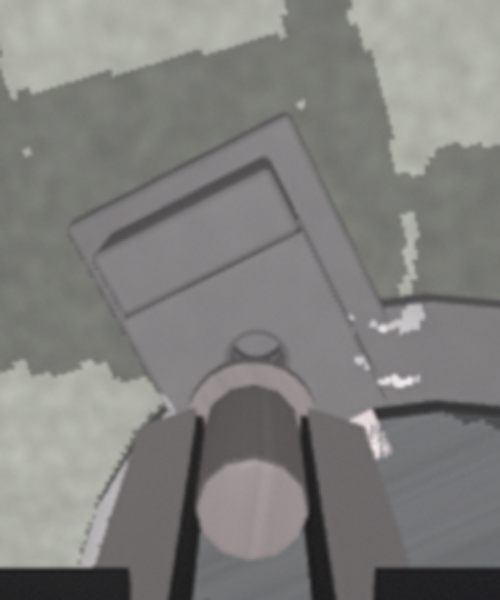

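```bash
python3 - <<'E'
from h import *
o=get_obs();m=camera_model('wrist');tp=o['tool_pos']
print('hole edge',shift(toplane(m,220+257/2.5,110+330/2.5,.042),o))
print('hole L,R',shift(toplane(m,220+230/2.5,110+352/2.5,.042),o),shift(toplane(m,220+285/2.5,110+352/2.5,.042),o))
print('top',shift(toplane(m,220+252/2.5,110+509/2.5,tp[2]+.023),o))
print('collar edge',shift(toplane(m,220+251/2.5,110+362/2.5,tp[2]-.017),o))
E
```

```text
hole edge [0.0108 0.0017 0.0609]
hole L,R [ 0.005  -0.0051  0.0609] [0.0049 0.0088 0.0609]
top [ 0.0036  0.0003 -0.023 ]
collar edge [0.0167 0.0002 0.0169]
```

step_arm(
  steps=[
    {"jaw": 0.1, "tx": 0.0005, "ty": 0.0015, "tz": 0, "ax": 0, "ay": 0, "az": 0},
    {"jaw": 0.1, "tx": 0.0005, "ty": 0.0015, "tz": 0.004, "ax": 0, "ay": 0, "az": 0},
    {"jaw": 0.1, "tx": 0.0005, "ty": 0.0015, "tz": 0.008, "ax": 0, "ay": 0, "az": 0},
    {"jaw": 0.1, "tx": 0.0005, "ty": 0.0015, "tz": 0.012, "ax": 0, "ay": 0, "az": 0},
    {"jaw": 0.1, "tx": 0.0005, "ty": 0.0015, "tz": 0.015, "ax": 0, "ay": 0, "az": 0},
  ],
)

```text
time: 6.95
tool_pos: [0.4595, 0.0199, 0.0875]
ee_rot: [-3.14, 0.008, 2.848]
wrist_force: [-0.4, 0.2, -1.9]
width: 0.0192
```

step_arm(
  steps=[
    {"jaw": 0.1, "tx": 0.001, "ty": 0, "tz": 0.003, "ax": 0, "ay": 0, "az": 0},
    {"jaw": 0.1, "tx": 0.001, "ty": 0, "tz": 0.006, "ax": 0, "ay": 0, "az": 0},
    {"jaw": 0.1, "tx": 0.001, "ty": 0, "tz": 0.01, "ax": 0, "ay": 0, "az": 0},
    {"jaw": 0.1, "tx": 0.001, "ty": 0, "tz": 0.01, "ax": 0, "ay": 0, "az": 0},
  ],
)

```text
time: 7.35
tool_pos: [0.4581, 0.0202, 0.0767]
ee_rot: [-3.14, 0.006, 2.848]
wrist_force: [1.1, -0.1, -0.9]
width: 0.0193
```

step_arm(
  steps=[
    {"jaw": 0.1, "tx": 0, "ty": 0, "tz": 0.004, "ax": 0, "ay": 0, "az": 0},
    {"jaw": 0.1, "tx": 0, "ty": 0, "tz": 0.008, "ax": 0, "ay": 0, "az": 0},
    {"jaw": 0.1, "tx": 0, "ty": 0, "tz": 0.012, "ax": 0, "ay": 0, "az": 0},
    {"jaw": 0.1, "tx": 0, "ty": 0, "tz": 0.014, "ax": 0, "ay": 0, "az": 0},
    {"jaw": 0.1, "tx": 0, "ty": 0, "tz": 0.014, "ax": 0, "ay": 0, "az": 0},
  ],
)

```text
time: 7.85
tool_pos: [0.458, 0.0202, 0.0631]
ee_rot: [-3.139, 0.006, 2.848]
wrist_force: [-0.9, 0.1, 3.0]
width: 0.019
```

step_arm(
  steps=[
    {"jaw": 0.1, "tx": 0, "ty": 0, "tz": 0.002, "ax": 0, "ay": 0, "az": 0},
    {"jaw": 0.1, "tx": 0, "ty": 0, "tz": 0.003, "ax": 0, "ay": 0, "az": 0},
    {"jaw": 0.1, "tx": 0, "ty": 0, "tz": 0.003, "ax": 0, "ay": 0, "az": 0},
  ],
)

```text
time: 8.15
tool_pos: [0.4582, 0.0201, 0.063]
ee_rot: [-3.139, 0.006, 2.848]
wrist_force: [-6.8, -0.1, 13.9]
width: 0.0194
```

step_arm(
  steps=[
    {"jaw": 0.1, "tx": 0, "ty": 0, "tz": -0.0005, "ax": 0, "ay": 0, "az": 0},
    {"jaw": 0.45, "tx": 0, "ty": 0, "tz": -0.0005, "ax": 0, "ay": 0, "az": 0},
    {"jaw": 0.45, "tx": 0, "ty": 0, "tz": -0.0005, "ax": 0, "ay": 0, "az": 0},
    {"jaw": 0.45, "tx": 0, "ty": 0, "tz": -0.0005, "ax": 0, "ay": 0, "az": 0},
    {"jaw": 0.45, "tx": 0, "ty": 0, "tz": -0.0005, "ax": 0, "ay": 0, "az": 0},
    {"jaw": 0.45, "tx": 0, "ty": 0, "tz": -0.04, "ax": 0, "ay": 0, "az": 0},
    {"jaw": 0.45, "tx": 0, "ty": 0, "tz": -0.08, "ax": 0, "ay": 0, "az": 0},
    {"jaw": 0.45, "tx": 0, "ty": 0, "tz": -0.13, "ax": 0, "ay": 0, "az": 0},
  ],
)

```text
time: 8.95
tool_pos: [0.4562, 0.0207, 0.1924]
ee_rot: [-3.138, 0.002, 2.848]
wrist_force: [0.5, 0.2, 0.5]
width: 0.0424
```

```bash
python3 - <<'E'
from h import *
o,m,im,d,P=look('w4',crop=(200,100,520,340),scale=2.5)
print(o['tool_pos'],o['ee_rot'])
q=near(P,d,.457,.02,.03,.08,.092);print('pintop',len(q),np.median(q[:,2]),cv2.minEnclosingCircle((q[:,:2]*1000).astype(np.float32)))
q=near(P,d,.457,.02,.02,.0425,.05);print('collar',len(q),np.median(q[:,2]))
q=near(P,d,.447,.02,.04,.037,.0425);print('plate',len(q),np.median(q[:,2]))
E
```

```text
[0.45623103 0.02072818 0.19243341] [-3.13843186e+00  2.22142526e-03  2.84792984e+00]
pintop 507 0.08433426816873396 ((457.0116882324219, 20.984996795654297), 9.8277006149292)
collar 302 0.04454700399013806
plate 3420 0.04045253234465723
```

View pics/w4.png

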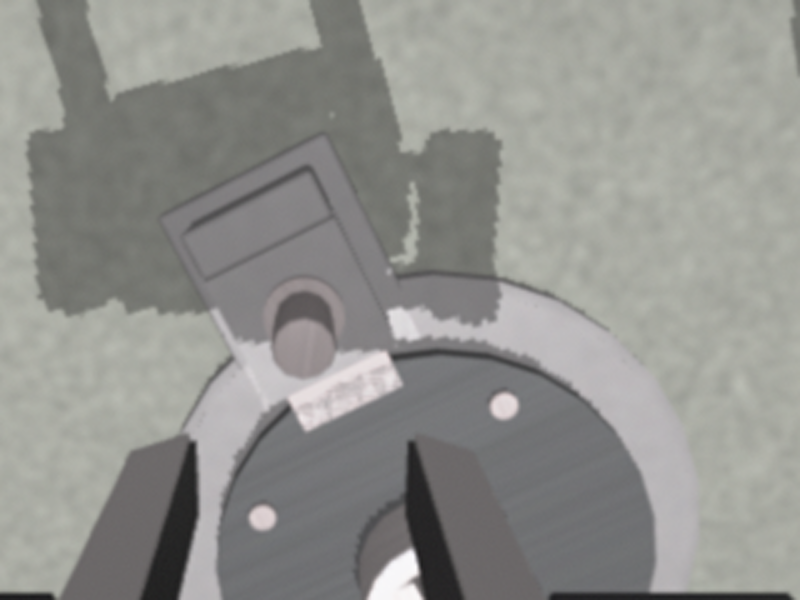

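Pin seated: in the crop (303,340) its collar lies on the plate, 4 mm above it by depth. Next is the spindle.

step_arm(
  steps=[
    {"jaw": 0.6, "tx": -0.021, "ty": 0.267, "tz": 0, "ax": 0, "ay": 0, "az": 0.46},
    {"jaw": 0.6, "tx": -0.021, "ty": 0.267, "tz": 0, "ax": 0, "ay": 0, "az": 0.46},
    {"jaw": 0.6, "tx": -0.021, "ty": 0.267, "tz": 0, "ax": 0, "ay": 0, "az": 0.46},
    {"jaw": 0.6, "tx": -0.021, "ty": 0.267, "tz": 0, "ax": 0, "ay": 0, "az": 0.46},
    {"jaw": 0.6, "tx": -0.021, "ty": 0.267, "tz": 0, "ax": 0, "ay": 0, "az": 0.46},
    {"jaw": 0.6, "tx": -0.021, "ty": 0.267, "tz": 0, "ax": 0, "ay": 0, "az": 0.46},
    {"jaw": 0.6, "tx": -0.021, "ty": 0.267, "tz": 0, "ax": 0, "ay": 0, "az": 0.46},
    {"jaw": 0.6, "tx": -0.021, "ty": 0.267, "tz": 0, "ax": 0, "ay": 0, "az": 0.46},
  ],
)

```text
time: 9.8
tool_pos: [0.5583, 0.2702, 0.203]
ee_rot: [3.134, 0.018, 2.389]
wrist_force: [0.2, 0.4, -0.1]
width: 0.0561
```

```bash
python3 - <<'E'
from h import *
o,m,im,d,P=look('w5')
print(o['tool_pos'],o['ee_rot'],np.degrees(o['ee_rot'][2]))
q=near(P,d,.553,.27,.04,.088,.102);print('post',len(q),np.median(q[:,2]),q.mean(0),cv2.minAreaRect((q[:,:2]*1000).astype(np.float32)))
print(shift([.553,.27,.11],o))
E
```

```text
[0.55828578 0.27019074 0.20295567] [3.13372361 0.01768048 2.38917785] 136.8898074376214
post 1018 0.09436367856826297 [0.55177055 0.27274546 0.09424577] ((552.3214111328125, 272.1956481933594), (23.705062866210938, 24.248828887939453), 46.485206604003906)
[ 0.0054 -0.0045  0.0928]
```

View pics/w5.png

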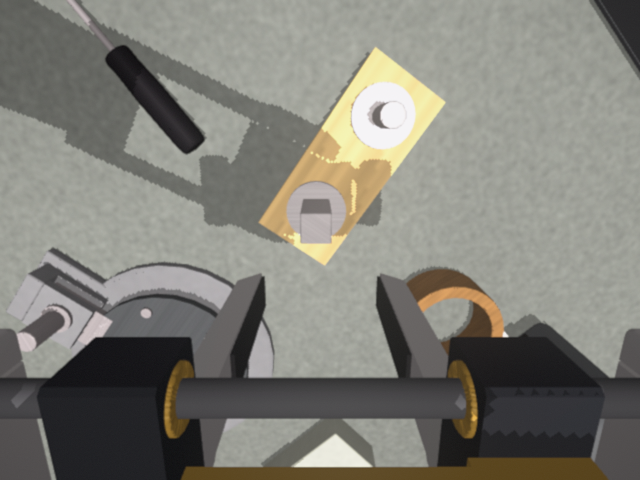

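```bash
cat >> h.py <<'E'
def turn(yawdeg,o):
    from scipy.spatial.transform import Rotation as Ro
    A=Ro.from_euler('xyz',o['ee_rot']);B=Ro.from_euler('xyz',[np.pi,0,np.radians(yawdeg)])
    return (A.inv()*B).as_rotvec().round(4)
def plan(p,yaw):
    o=get_obs();print('pos',o['tool_pos'].round(4),'rpy',o['ee_rot'].round(4),'yaw',np.degrees(o['ee_rot'][2]).round(2),'F',o['wrist_force'].round(1),'T',o['wrist_torque'].round(2),'w',o['width'].round(4))
    print('t',shift(p,o),'a',turn(yaw,o))
E
python3 -c "
from h import *
plan([.553,.271,.115],136.6)"
```

```text
Traceback (most recent call last):
  File "h.py", line 36, in plan
    o=get_obs();print('pos',o['tool_pos'].round(4),'rpy',o['ee_rot'].round(4),'yaw',np.degrees(o['ee_rot'][2]).round(2),'F',o['wrist_force'].round(1),'T',o['wrist_torque'].round(2),'w',o['width'].round(4))
                                                                                                                                                                                         ^^^^^^^^^^^^^^^^
AttributeError: 'float' object has no attribute 'round'
```

```bash
sed -i "s/o\['width'\].round(4)/round(o['width'],4)/" h.py
python3 -c "
from h import *
plan([.553,.271,.115],136.6)"
```

```text
pos [0.5583 0.2694 0.2034] rpy [3.1332 0.018  2.3879] yaw 136.82 F [-0.3 -0.9  0.4] T [-0.01  0.07  0.01] w 0.0564
t [ 0.0065 -0.0032  0.0883] a [0.0085 0.0179 0.0038]
```

step_arm(
  steps=[
    {"jaw": 0.6, "tx": 0.0065, "ty": -0.003, "tz": 0.04, "ax": 0.0085, "ay": 0.018, "az": 0.004},
    {"jaw": 0.6, "tx": 0.0065, "ty": -0.003, "tz": 0.08, "ax": 0.0085, "ay": 0.018, "az": 0.004},
    {"jaw": 0.6, "tx": 0.0065, "ty": -0.003, "tz": 0.088, "ax": 0.0085, "ay": 0.018, "az": 0.004},
    {"jaw": 0.6, "tx": 0.0065, "ty": -0.003, "tz": 0.088, "ax": 0.0085, "ay": 0.018, "az": 0.004},
  ],
)

```text
time: 10.25
tool_pos: [0.552, 0.2694, 0.1139]
ee_rot: [-3.138, -0.002, 2.382]
wrist_force: [-0.3, 0.3, -0.0]
width: 0.0565
```

```bash
python3 -c "
from h import *
plan([.553,.271,.053],136.6)"
```

```text
pos [0.552  0.2694 0.1139] rpy [-3.1379e+00 -1.6000e-03  2.3824e+00] yaw 136.5 F [-0.3  0.3 -0. ] T [-0.    0.03  0.04] w 0.0565
t [0.0002 0.0021 0.0608] a [-0.0037 -0.0016 -0.0017]
```

step_arm(
  steps=[
    {"jaw": 0.6, "tx": 0, "ty": 0.002, "tz": 0.02, "ax": -0.003, "ay": -0.001, "az": 0},
    {"jaw": 0.6, "tx": 0, "ty": 0.002, "tz": 0.04, "ax": -0.003, "ay": -0.001, "az": 0},
    {"jaw": 0.6, "tx": 0, "ty": 0.002, "tz": 0.06, "ax": -0.003, "ay": -0.001, "az": 0},
    {"jaw": 0.6, "tx": 0, "ty": 0.002, "tz": 0.061, "ax": -0.003, "ay": -0.001, "az": 0},
    {"jaw": 0.6, "tx": 0, "ty": 0.002, "tz": 0.061, "ax": -0.003, "ay": -0.001, "az": 0},
  ],
)

```text
time: 10.75
tool_pos: [0.5543, 0.2708, 0.0551]
ee_rot: [3.14, 0.001, 2.382]
wrist_force: [0.1, -0.1, 0.3]
width: 0.0563
```

```bash
python3 -c "
from h import *
plan([.553,.271,.053],136.6)"
```

```text
pos [0.5543 0.2708 0.0551] rpy [3.1396e+00 8.0000e-04 2.3819e+00] yaw 136.47 F [ 0.1 -0.1  0.3] T [-0.03  0.04  0.02] w 0.0563
t [ 0.0011 -0.0008  0.0021] a [ 0.002   0.0008 -0.0023]
```

step_arm(
  steps=[
    {"jaw": 0.1, "tx": 0, "ty": 0, "tz": 0, "ax": 0, "ay": 0, "az": 0},
    {"jaw": 0.1, "tx": 0, "ty": 0, "tz": 0, "ax": 0, "ay": 0, "az": 0},
    {"jaw": 0.1, "tx": 0, "ty": 0, "tz": 0, "ax": 0, "ay": 0, "az": 0},
    {"jaw": 0.1, "tx": 0, "ty": 0, "tz": 0, "ax": 0, "ay": 0, "az": 0},
    {"jaw": 0.1, "tx": 0, "ty": 0, "tz": 0, "ax": 0, "ay": 0, "az": 0},
    {"jaw": 0.1, "tx": 0, "ty": 0, "tz": 0, "ax": 0, "ay": 0, "az": 0},
  ],
)

```text
time: 11.35
tool_pos: [0.5542, 0.2706, 0.0556]
ee_rot: [3.14, 0.001, 2.382]
wrist_force: [0.0, -1.2, 3.5]
width: 0.0241
```

```bash
python3 -c "
from h import *
plan([.553,.271,.21],136.6)"
```

```text
pos [0.5542 0.2706 0.0556] rpy [3.1400e+00 1.0000e-03 2.3819e+00] yaw 136.48 F [ 0.  -1.2  3.5] T [-0.35  0.33  0.08] w 0.0241
t [ 0.001  -0.0003 -0.1544] a [ 0.0016  0.001  -0.0022]
```

step_arm(
  steps=[
    {"jaw": 0.1, "tx": 0, "ty": 0, "tz": -0.03, "ax": 0, "ay": 0, "az": 0},
    {"jaw": 0.1, "tx": 0, "ty": 0, "tz": -0.07, "ax": 0, "ay": 0, "az": 0},
    {"jaw": 0.1, "tx": 0, "ty": 0, "tz": -0.11, "ax": 0, "ay": 0, "az": 0},
    {"jaw": 0.1, "tx": 0, "ty": 0, "tz": -0.155, "ax": 0, "ay": 0, "az": 0},
    {"jaw": 0.1, "tx": 0, "ty": 0, "tz": -0.155, "ax": 0, "ay": 0, "az": 0},
  ],
)

```text
time: 11.85
tool_pos: [0.557, 0.2719, 0.2185]
ee_rot: [3.127, 0.007, 2.382]
wrist_force: [0.9, 0.7, -1.4]
width: 0.024
```

step_arm(
  steps=[
    {"jaw": 0.1, "tx": -0.228, "ty": -0.197, "tz": 0, "ax": 0, "ay": 0, "az": 0.634},
    {"jaw": 0.1, "tx": -0.228, "ty": -0.197, "tz": 0, "ax": 0, "ay": 0, "az": 0.634},
    {"jaw": 0.1, "tx": -0.228, "ty": -0.197, "tz": 0, "ax": 0, "ay": 0, "az": 0.634},
    {"jaw": 0.1, "tx": -0.228, "ty": -0.197, "tz": 0, "ax": 0, "ay": 0, "az": 0.634},
    {"jaw": 0.1, "tx": -0.228, "ty": -0.197, "tz": 0, "ax": 0, "ay": 0, "az": 0.634},
    {"jaw": 0.1, "tx": -0.228, "ty": -0.197, "tz": 0, "ax": 0, "ay": 0, "az": 0.634},
    {"jaw": 0.1, "tx": -0.228, "ty": -0.197, "tz": 0, "ax": 0, "ay": 0, "az": 0.634},
    {"jaw": 0.1, "tx": -0.228, "ty": -0.197, "tz": 0, "ax": 0, "ay": 0, "az": 0.634},
  ],
)

```text
time: 12.65
tool_pos: [0.586, -0.029, 0.2147]
ee_rot: [3.129, -0.005, 1.745]
wrist_force: [-1.5, 0.2, -2.3]
width: 0.0238
```

```bash
python3 -c "
from h import *
plan([.584,-.030,.2],100.2)"
```

```text
pos [ 0.586  -0.029   0.2147] rpy [ 3.1292 -0.0051  1.7453] yaw 100.0 F [-1.5  0.2 -2.3] T [-0.06  0.07  0.06] w 0.0238
t [-0.0007 -0.0023  0.0146] a [ 0.0124 -0.0051 -0.0036]
```

Level out, let it settle, then look.

step_arm(
  steps=[
    {"jaw": 0.1, "tx": 0, "ty": 0, "tz": 0.014, "ax": 0.0125, "ay": -0.005, "az": 0},
    {"jaw": 0.1, "tx": 0, "ty": 0, "tz": 0.014, "ax": 0.0125, "ay": -0.005, "az": 0},
    {"jaw": 0.1, "tx": 0, "ty": 0, "tz": 0.014, "ax": 0.0125, "ay": -0.005, "az": 0},
  ],
)

```text
time: 12.95
tool_pos: [0.5854, -0.0272, 0.1987]
ee_rot: [-3.138, -0.001, 1.748]
wrist_force: [0.1, 0.1, -2.2]
width: 0.0238
```

```bash
python3 - <<'E'
from h import *
plan([.584,-.030,.2],100.2)
o,m,im,d,P=look('w6',crop=(200,60,460,340),scale=2.1)
hub=near(P,d,.571,.039,.045,.060,.076);print('hub',len(hub),np.median(hub[:,2]),cv2.minEnclosingCircle((hub[:,:2]*1000).astype(np.float32)))
q=near(P,d,.457,.02,.03,.078,.092);print('pintop',np.median(q[:,2]),cv2.minEnclosingCircle((q[:,:2]*1000).astype(np.float32)))
b=near(P,d,.447,.018,.05,.037,.0425);print('bracket',cv2.minAreaRect((b[:,:2]*1000).astype(np.float32)))
tp=o['tool_pos'];q=near(P,d,*tp[:2],.03,tp[2]+.03,tp[2]+.05);print('posttop',len(q),np.median(q[:,2])-tp[2] if len(q) else 0, cv2.minAreaRect((q[:,:2]*1000).astype(np.float32)) if len(q) else 0)
E
```

```text
pos [ 0.5854 -0.0272  0.1987] rpy [-3.1382e+00 -1.4000e-03  1.7477e+00] yaw 100.14 F [ 0.1  0.1 -2.2] T [-0.11  0.02  0.01] w 0.0238
t [-0.0025 -0.0019 -0.0013] a [-0.0034 -0.0014 -0.0011]
hub 3467 0.06642565228120872 ((570.0420532226562, 39.872440338134766), 29.977201461791992)
pintop 0.08424908196327291 ((457.50140380859375, 21.168325424194336), 10.123270034790039)
bracket ((447.93536376953125, 18.61589813232422), (69.16271209716797, 49.9824104309082), 10.056045532226562)
posttop 5790 0.03883263000345774 ((585.0606079101562, -24.47437858581543), (48.79534912109375, 24.696231842041016), 9.598679542541504)
```

View pics/w6.png

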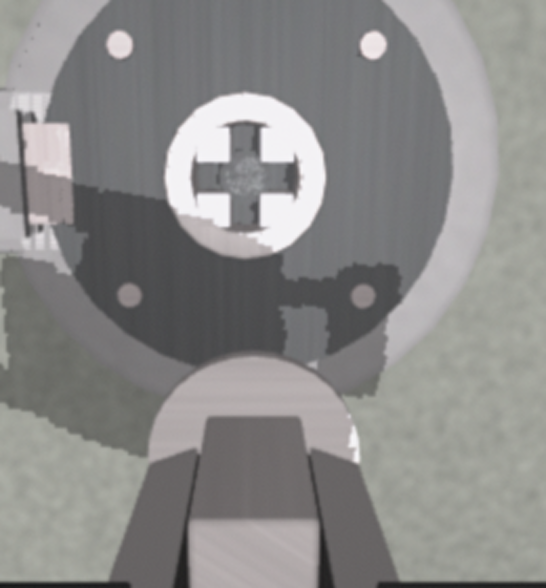

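```bash
python3 - <<'E'
from h import *
o=get_obs();m=camera_model('wrist');tp=o['tool_pos']
f=lambda x,y,z:shift(toplane(m,200+x/2.1,60+y/2.1,z),o)
print('hub c',f(245.5,176.5,.068),'hub front/back',f(245.5,93,.068),f(245.5,259,.068))
zc=tp[2]-.0515+.032
print('collar front',f(253.5,352,zc),'L/R',f(147,452,zc),f(360,452,zc))
zt=tp[2]-.0515+.092
print('post far edge',f(254,520,zt),'L/R',f(188,520,zt),f(320,520,zt),'lower edge',f(202,416,zc),f(300,416,zc))
E
```

```text
hub c [ 0.069  -0.0025  0.1317] hub front/back [ 0.0979 -0.0024  0.1318] [ 0.0388 -0.0026  0.1317]
collar front [0.0308 0.0003 0.0195] L/R [ 0.0047 -0.0267  0.0195] [0.0047 0.0272 0.0195]
post far edge [ 0.0151  0.0003 -0.0405] L/R [ 0.0152 -0.0114 -0.0405] [ 0.0151  0.012  -0.0405] lower edge [ 0.0143 -0.0126  0.0195] [0.0143 0.0119 0.0195]
```

step_arm(
  steps=[
    {"jaw": 0.1, "tx": 0, "ty": -0.003, "tz": 0.035, "ax": -0.0035, "ay": -0.001, "az": 0},
    {"jaw": 0.1, "tx": 0, "ty": -0.003, "tz": 0.07, "ax": -0.0035, "ay": -0.001, "az": 0},
    {"jaw": 0.1, "tx": 0, "ty": -0.003, "tz": 0.072, "ax": -0.0035, "ay": -0.001, "az": 0},
    {"jaw": 0.1, "tx": 0, "ty": -0.003, "tz": 0.072, "ax": -0.0035, "ay": -0.001, "az": 0},
  ],
)

```text
time: 13.4
tool_pos: [0.5824, -0.0273, 0.1275]
ee_rot: [3.141, -0.0, 1.748]
wrist_force: [0.6, 0.8, -2.3]
width: 0.0238
```

```bash
python3 - <<'E'
from h import *
plan([.571,.0375,.12],100.1)
o,m,im,d,P=look('w7',crop=(200,60,460,340),scale=2.1)
E
```

```text
pos [ 0.5824 -0.0273  0.1275] rpy [ 3.1411e+00 -2.0000e-04  1.7484e+00] yaw 100.17 F [ 0.6  0.8 -2.3] T [-0.05  0.01 -0.04] w 0.0238
t [0.0658 0.0002 0.0075] a [ 0.0004 -0.0002  0.0013]
```

View pics/w7.png

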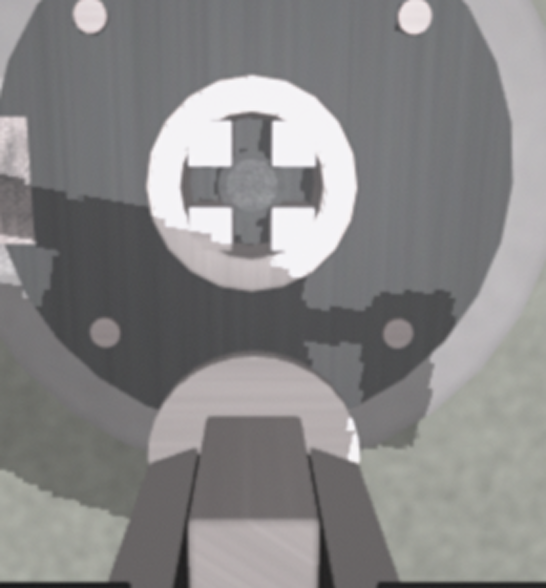

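```bash
python3 - <<'E'
from h import *
o=get_obs();m=camera_model('wrist');tp=o['tool_pos']
f=lambda x,y,z:shift(toplane(m,200+x/2.1,60+y/2.1,z),o)
print('hub front/back',f(252,75,.068),f(252,292,.068))
zc=tp[2]-.0515+.032
print('collar front',f(253.5,352,zc))
E
```

```text
hub front/back [ 0.0979 -0.      0.0612] [ 0.0383 -0.0001  0.0613]
collar front [0.0308 0.0003 0.0195]
```

step_arm(
  steps=[
    {"jaw": 0.1, "tx": 0.03, "ty": 0, "tz": -0.004, "ax": 0, "ay": 0, "az": 0.001},
    {"jaw": 0.1, "tx": 0.0645, "ty": 0, "tz": -0.004, "ax": 0, "ay": 0, "az": 0.001},
    {"jaw": 0.1, "tx": 0.0645, "ty": 0, "tz": 0, "ax": 0, "ay": 0, "az": 0.001},
    {"jaw": 0.1, "tx": 0.0645, "ty": 0, "tz": 0.001, "ax": 0, "ay": 0, "az": 0.001},
    {"jaw": 0.1, "tx": 0.0645, "ty": 0, "tz": 0.001, "ax": 0, "ay": 0, "az": 0.001},
  ],
)

```text
time: 13.95
tool_pos: [0.5731, 0.0352, 0.1296]
ee_rot: [3.135, 0.002, 1.747]
wrist_force: [0.6, -0.5, -2.8]
width: 0.024
```

```bash
python3 - <<'E'
from h import *
plan([.5707,.0362,.116],100.15)
E
```

```text
pos [0.5731 0.0352 0.1296] rpy [3.1355e+00 2.1000e-03 1.7468e+00] yaw 100.08 F [ 0.6 -0.5 -2.8] T [-0.07  0.03  0.01] w 0.024
t [ 0.0014 -0.0023  0.0136] a [ 0.0061  0.0021 -0.0011]
```

step_arm(
  steps=[
    {"jaw": 0.1, "tx": 0.0014, "ty": -0.0022, "tz": 0.003, "ax": 0.006, "ay": 0.002, "az": 0},
    {"jaw": 0.1, "tx": 0.0014, "ty": -0.0022, "tz": 0.006, "ax": 0.006, "ay": 0.002, "az": 0},
    {"jaw": 0.1, "tx": 0.0014, "ty": -0.0022, "tz": 0.007, "ax": 0.006, "ay": 0.002, "az": 0},
    {"jaw": 0.1, "tx": 0.0014, "ty": -0.0022, "tz": 0.007, "ax": 0.006, "ay": 0.002, "az": 0},
  ],
)

```text
time: 14.35
tool_pos: [0.5705, 0.0358, 0.1221]
ee_rot: [-3.141, -0.0, 1.746]
wrist_force: [0.7, 0.8, -2.0]
width: 0.024
```

```bash
python3 - <<'E'
from h import *
plan([.5707,.0362,.114],100.15)
E
```

```text
pos [0.5705 0.0358 0.1221] rpy [-3.1408e+00 -1.0000e-04  1.7462e+00] yaw 100.05 F [ 0.7  0.8 -2. ] T [-0.09  0.09  0.01] w 0.024
t [0.0003 0.0003 0.0081] a [-0.0008 -0.0001 -0.0017]
```

step_arm(
  steps=[
    {"jaw": 0.1, "tx": 0.0003, "ty": 0.0003, "tz": 0.003, "ax": 0, "ay": 0, "az": -0.001},
    {"jaw": 0.1, "tx": 0.0003, "ty": 0.0003, "tz": 0.006, "ax": 0, "ay": 0, "az": -0.001},
    {"jaw": 0.1, "tx": 0.0003, "ty": 0.0003, "tz": 0.009, "ax": 0, "ay": 0, "az": -0.001},
    {"jaw": 0.1, "tx": 0.0003, "ty": 0.0003, "tz": 0.009, "ax": 0, "ay": 0, "az": -0.001},
  ],
)

```text
time: 14.75
tool_pos: [0.5703, 0.0363, 0.1122]
ee_rot: [-3.139, -0.0, 1.747]
wrist_force: [-0.8, 0.6, -3.8]
width: 0.024
```

```bash
python3 - <<'E'
from h import *
plan([.5707,.0362,.109],100.15)
E
```

```text
pos [0.5703 0.0363 0.1122] rpy [-3.1394e+00 -5.0000e-04  1.7473e+00] yaw 100.11 F [-0.8  0.6 -3.8] T [-0.03  0.06  0.03] w 0.024
t [-0.0001  0.0004  0.0032] a [-0.0022 -0.0005 -0.0006]
```

The foot is 7 mm in with no contact force, so the splines mesh. Now press down.

step_arm(
  steps=[
    {"jaw": 0.1, "tx": 0, "ty": 0, "tz": 0.004, "ax": -0.002, "ay": 0, "az": 0},
    {"jaw": 0.1, "tx": 0, "ty": 0, "tz": 0.007, "ax": -0.002, "ay": 0, "az": 0},
    {"jaw": 0.1, "tx": 0, "ty": 0, "tz": 0.01, "ax": -0.002, "ay": 0, "az": 0},
    {"jaw": 0.1, "tx": 0, "ty": 0, "tz": 0.01, "ax": -0.002, "ay": 0, "az": 0},
  ],
)

```text
time: 15.15
tool_pos: [0.5705, 0.0363, 0.1029]
ee_rot: [3.141, -0.0, 1.747]
wrist_force: [-0.4, 0.5, 3.6]
width: 0.0239
```

```bash
python3 - <<'E'
from h import *
plan([.5707,.0362,.0935],100.15)
E
```

```text
pos [0.5705 0.0363 0.1029] rpy [ 3.1408e+00 -3.0000e-04  1.7474e+00] yaw 100.12 F [-0.4  0.5  3.6] T [0.1  0.34 0.01] w 0.0239
t [-0.0002  0.0002  0.0094] a [ 0.0008 -0.0003 -0.0006]
```

step_arm(
  steps=[
    {"jaw": 0.1, "tx": 0, "ty": 0, "tz": 0.003, "ax": 0, "ay": 0, "az": 0},
    {"jaw": 0.1, "tx": 0, "ty": 0, "tz": 0.006, "ax": 0, "ay": 0, "az": 0},
    {"jaw": 0.1, "tx": 0, "ty": 0, "tz": 0.009, "ax": 0, "ay": 0, "az": 0},
    {"jaw": 0.1, "tx": 0, "ty": 0, "tz": 0.0095, "ax": 0, "ay": 0, "az": 0},
    {"jaw": 0.1, "tx": 0, "ty": 0, "tz": 0.0095, "ax": 0, "ay": 0, "az": 0},
  ],
)

```text
time: 15.65
tool_pos: [0.5705, 0.0363, 0.0945]
ee_rot: [3.14, -0.0, 1.747]
wrist_force: [-3.3, -0.9, 5.6]
width: 0.024
```

step_arm(
  steps=[
    {"jaw": 0.1, "tx": 0, "ty": 0, "tz": 0.0015, "ax": 0, "ay": 0, "az": 0},
    {"jaw": 0.1, "tx": 0, "ty": 0, "tz": 0.0025, "ax": 0, "ay": 0, "az": 0},
    {"jaw": 0.1, "tx": 0, "ty": 0, "tz": 0.0025, "ax": 0, "ay": 0, "az": 0},
  ],
)

```text
time: 15.95
tool_pos: [0.5705, 0.0363, 0.0936]
ee_rot: [3.14, 0.0, 1.747]
wrist_force: [-3.1, 0.5, 6.9]
width: 0.0238
```

step_arm(
  steps=[
    {"jaw": 0.1, "tx": 0, "ty": 0, "tz": 0.002, "ax": 0, "ay": 0, "az": 0},
    {"jaw": 0.1, "tx": 0, "ty": 0, "tz": 0.004, "ax": 0, "ay": 0, "az": 0},
    {"jaw": 0.1, "tx": 0, "ty": 0, "tz": 0.004, "ax": 0, "ay": 0, "az": 0},
  ],
)

```text
time: 16.25
tool_pos: [0.5705, 0.0363, 0.0936]
ee_rot: [3.138, 0.001, 1.748]
wrist_force: [-7.3, 0.4, 16.1]
width: 0.0241
```

```bash
python3 - <<'E'
from h import *
plan([.5705,.0363,.0936],100.15)
o,m,im,d,P=look('w8')
q=near(P,d,.5705,.038,.027,.065,.085);print('collar z',len(q),np.percentile(q[:,2],[10,50,90]).round(4))
q=P[(d>0)&(np.hypot(P[...,0]-.5705,P[...,1]-.038)<.034)&(P[...,2]>.058)&(P[...,2]<.08)];print(np.histogram(q[:,2],bins=np.arange(.058,.082,.002)))
q=near(P,d,.457,.02,.012,.078,.095);print('pintop',len(q),np.median(q[:,2]) if len(q) else 0)
im,d=snapshot('scene');P=cloud('scene',d,camera_model('scene'))
q=near(P,d,.457,.02,.02,.078,.095);print('scene pintop',len(q),np.median(q[:,2]) if len(q) else 0)
q=near(P,d,.5715,.038,.027,.06,.085);print('scene collar',len(q),np.percentile(q[:,2],[10,50,90]).round(4))
save('s8',im,crop=(250,170,430,310),scale=4)
E
```

```text
pos [0.5705 0.0363 0.0936] rpy [3.1384e+00 6.0000e-04 1.7477e+00] yaw 100.14 F [-7.3  0.4 16.1] T [0.03 1.88 0.06] w 0.0241
t [-0. -0. -0.] a [ 0.0032  0.0006 -0.0002]
collar z 2998 [0.0717 0.0726 0.075 ]
(array([  69,   59,   76,  471,  742,   83,  649, 2226,   71,   58,   63]), array([0.058, 0.06 , 0.062, 0.064, 0.066, 0.068, 0.07 , 0.072, 0.074,
       0.076, 0.078, 0.08 ]))
pintop 1328 0.08413026041111805
scene pintop 55 0.08502361894571142
scene collar 239 [0.0693 0.074  0.0789]
```

View pics/s8.png

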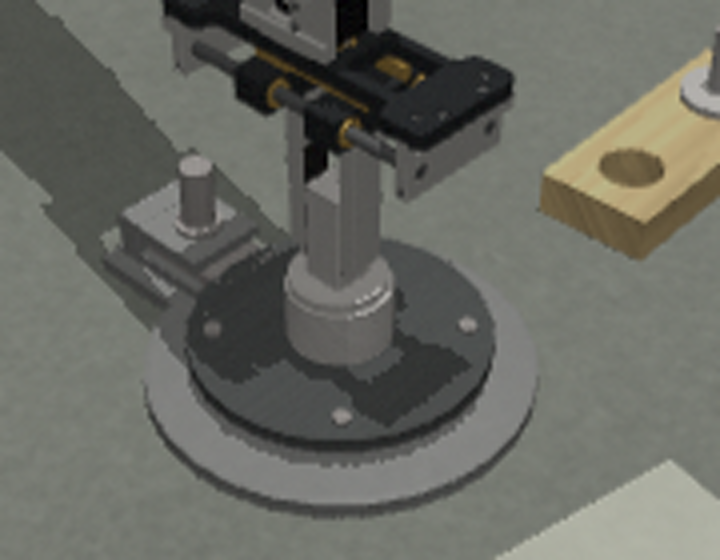

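The collar (340,285) sits flush on the hub, about 6 mm above the hub face by depth, which is its own thickness. The pin (197,195) is still home. I hand in while still pressing.

```bash
python3 -c "
from h import *
o=get_obs();print(o['wrist_force'],o['tool_pos'],o['width'],o['time']);print(close_job())
o=get_obs();print(o['wrist_force'],o['tool_pos'],o['time'])"
```

```text
[-6.11318933 -0.27840997 17.24039173] [0.57052938 0.03634588 0.09356446] 0.023831398501019504 16.35
the job is handed in; nothing more can be done
None
the job is handed in; nothing more can be done
```

The lock pin is fully home, the spindle is pressed down flush on the hub, and I handed the job in at 16.35 s with the gripper still holding it down.

- **Pin:** it went through the bracket and the turntable tab without resistance and stopped hard at the expected height, with about 14 N on the wrist. Its collar lies on the upper plate. At the last check its top read 84–85 mm; it should be 86 mm, and the cameras read about 1–2 mm low. The orange look-alikes were not touched.
- **Spindle:** the splines meshed without contact force. It was then pressed against the spring until the tool height stopped changing, at 93.6 mm against the 93.5 mm expected. The final upward force was about 17 N, more than the spring alone gives. Depth shows the collar top about 6 mm above the hub face, which is the collar's own thickness.

No check failed. The only disagreement was 1–3 mm between cameras on positions, so I aligned both parts by their offset in the wrist camera view. About 7 N of sideways force was present while pressing. I did not measure the bystanders again at the end.

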